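# Click the desk radio to its marked channel and key it

## Task

On the desk radio, stroke the big knurled wheel with a fingertip, its top going towards the back of the radio, until the white rib on the wheel clicks into place at the top, level with the white lines on either side of it. Then press the wide black talk key in front of the wheel all the way down and let it up again. Use only fingertip touch: do not pick up, drag or tip the radio, leave the small volume knob as it is, and leave the other things on the desk where they are.

Things in the scene. Friction and masses are not known exactly. Their poses are not given: they have to be found in the camera images.
- radio: Grey desk radio, loose on rubber feet, 200 (x, front to back) x 260 (y) x 75 mm high, about 2 kg. Origin under the centre of its base, z up; its front (dark display) faces its own -x, its back +x. On its flat top, 75 mm above the desk: wheel, talk key, volume knob, speaker slots and, at x +85, y -115, a 50 mm stub aerial.
- wheel_crest (a point): Fixed point at the very top of the wheel, at (20, 55, 100) mm in the radio's frame; axes as the radio's. The wheel stands 25 mm out of the radio's top between two fixed cheeks (each 9 mm thick, 66 mm long in x, 1.5 mm from the wheel's sides, tops 12 mm below the crest). A white line across each cheek's top marks the crest.
- wheel_axis (a point): Centre of the black knurled wheel, a drum 80 mm in diameter and 40 mm wide, its axis level along the radio's y; 40 mm below wheel_crest, 60 mm above the desk. Its rim is hard and does not give under a press; the knurling is fine (under 1 mm).
- wheel (a joint): Angle of the wheel, rad: 0 with its white rib at the crest; grows as its top goes to the radio's back (+x). Detents every 30 degrees (0.524 rad, 21 mm of rim), one at 0; stops at +-1.15. A click takes about 0.1 N m (2 to 3 N along the rim): a fingertip pressed down with 5 to 8 N carries the rim without slipping. Past half way it snaps into the nearer detent. Starts one or two clicks short (negative).
- wheel_rib (a point): The middle of the white rib on the wheel's rim, 6 mm wide and running across the wheel, parallel to its axis; it turns with the wheel.
- key_top (a point): Centre of the top face of the black talk key, a bar 38 mm (x) x 60 mm (y), its face 84 mm above the desk when up; at (-70, 30, 84) mm in the radio's frame. Moves with the key.
- key (a joint): Travel of the talk key in m: 0 up, 0.006 fully down. It is sprung: 1.5 N starts it, 4.5 N takes it fully down on a hard stop; it comes up by itself.
- volume_top (a point): Centre of the top of the small knurled volume knob, 28 mm in diameter, 18 mm tall, on an upright axis at (-68, -75) mm in the radio's frame. To be left alone.
- volume (a joint): Angle of the volume knob in rad; 0 with its white line pointing to the front; starts within 0.2 of 0 and turns freely; to be left alone.
- calculator: Loose blue desk calculator lying flat, 150 x 105 x 18 mm; origin under its centre.
- flask: Loose off-white drinking flask, 68 mm diameter, 170 mm tall; origin under its centre.
- wipes: Loose white tub of wipes, 96 mm diameter, 150 mm tall; origin under its centre.
- spray: Loose slim spray can, 56 mm diameter, 160 mm tall; origin under its centre.
- mouse: Loose black computer mouse, 100 x 60 x 32 mm, left (+y) of the radio; origin under its centre.
- notes: Loose block of sticky notes, 74 x 74 x 22 mm, right (-y) of the radio; origin under its centre.
- marker: Loose white marker with black cap, 125 x 12 x 12 mm, lying in front of the radio; origin under its centre.

How it is judged:
By the outcome, as a careful person would: the job done as asked, in the order asked, and still so for the second after the job is handed in, with the robot touching nothing.
It also fails if it takes over 51 s, if anything falls off the work surface, if the arm or the gripper's body presses on something with over 40 N, if the wrist force passes 120 N, or if a joint passes its speed limit or range.

## Robot

A 6-joint arm with a two-finger parallel gripper is mounted at the origin on the work surface. World frame = base frame: x ahead of the robot, y to its left, z up, the work surface at z = 0. Lengths are in mm, angles in rad, forces in N, time in s.
With the tool pointing down it reaches from about 350 to 975 mm from the base axis. Payload 7.1 kg.
Tool frame: the origin (TCP) lies on the front face of the gripper's body, between the roots of the fingers; the fingertips stand 80 mm ahead of it and the grasp point (between the pads) lies 61 mm ahead of it; z points along the fingers, y is the line along which they close (so a half turn about z gives the same grasp; the last joint's range is limited). The gripper opens to 88 mm and grips with 3 to 60 N. Pads are 20 mm wide; open, the fingers measure 115 mm over their backs; the gripper's body (75 mm by 178 mm) begins 61 mm behind the grasp point.
Start: joints at [1.284, 0.423, 1.63, -0, 1.089, -0.019], TCP at [165.35, 602.715, 302.675] pointing down, gripper open.
Joint ranges: [-3, 3], [-0.9, 2.11], [0.09, 2.58], [-1.31, 4.45], [0.11, 2.69], [-2.54, 2.54]. Speed limits (rad/s): [2.39, 2.39, 3.01, 3.14, 3.14, 3.14].

## Interface

Orientations are given as a rotation vector (axis times angle).
In Python, from workcell import readout, vision, close_job gives the robot as it stands.
- The arm moves only by the tool servo_tool, never from a script. Its argument "plan" is a list that holds one entry, the list of rows, each a list of 7 numbers: the gripper command: -1 is fully open, 1 is shut, values between are in proportion, then the shift along the world's x, y, z in units of 40 mm (1.0 is 40 mm), then the turn, a rotation vector about the world's x, y, z in units of 5 degrees (1.0 is 5 degrees). A call has 1 to 5 rows; each row shifts and turns the commanded pose from where the row before left it; what a row does not reach is not made up. A row lasts 1/12 s, in which the tool goes at most 41.7 mm and 7.16 degrees, less where a joint would pass 70% of its speed; a pose out of reach is approached as far as the arm can. A call is refused whole if a number of a shift passes 1 or a number of a turn 1, either way. A call with a gripper value outside its range is refused whole. The fingers move at their own pace and stop on an object; the grip force is fixed at half the most. Time passes only in rows, so rows that do not move let the fingers close. It gives the time, the measured TCP pose, the force, the opening and the grip force at its end, in the units of the state.
- readout.get_obs(): the state, without advancing time (a new reading comes with each control period).
- vision.get_image(name): name is "side" or "top" or "wrist"; returns the picture (400x640x3 uint8, red, green, blue); there is no depth.
- vision.camera_params(name): a dict with "fx", "fy", "cx", "cy" (pixels), "rvec" (rotation vector, rad) and "tvec" (3), from world to camera coordinates, as OpenCV has them; the wrist camera has in their place "hand_eye" (4x4, takes a point from camera to tool coordinates, whose origin is the TCP and whose axes are the flange's). Camera axes: x right, y down, z forward; pixel columns grow to the right and rows downward; lengths in mm; the calibration is good to about 2 mm. A picture is of the moment at which its call begins: read the wrist's pose just before it. camera_params takes no time and is no camera call.
- close_job(): hands the job in; it is judged then, once.
The state is a dict: "t": time; "qpos": joint angles; "qvel": joint speeds; "joint_torque": joint torques, N m; "ee_pos": TCP position; "orientation": TCP orientation; "ft_force": force on the tool from outside, world axes, zero at the start; "moment": the same for the moment, N m; "width": finger opening in mm; "grasp_force": force on a finger pad.
Only numpy, scipy, OpenCV 4.12 (cv2) and the standard library are available. Lean on these libraries where they do the work, as an engineer would, in place of code of your own. Each camera call takes 0.05 s, during which the arm holds its last target. There are 200 camera calls.

## Working session

There is one attempt and no reset: what is moved stays moved. The work goes in short steps, Python scripts to look and compute and a tool call to move; the robot and the scene stay as the last step left them, time stands still between calls to the robot, and variables do not carry over. Pictures are saved under pics/ and viewed, at most 10 in all, crops included, and the job is handed in when it is done.

Besides the shell and the picture viewer there is one more tool, called after ">>>" in YAML: its name, and indented under it one key for each argument. servo_tool: Moves the arm, as the interface text tells. Its arguments: {"type":"object","properties":{"plan":{"type":"array"}},"required":["plan"]}

```bash
mkdir -p pics; cat > h.py <<'E'
import numpy as np, cv2
from workcell import readout, vision
def cam(n):
    p=vision.camera_params(n); K=np.array([[p['fx'],0,p['cx']],[0,p['fy'],p['cy']],[0,0,1.]])
    if 'hand_eye' in p:
        o=readout.get_obs(); H=np.array(p['hand_eye']); T=np.eye(4)
        T[:3,:3]=cv2.Rodrigues(np.array(o['orientation'],float))[0]; T[:3,3]=o['ee_pos']
        W=np.linalg.inv(T@H); return K,W[:3,:3],W[:3,3]
    return K,cv2.Rodrigues(np.array(p['rvec'],float))[0],np.array(p['tvec'],float)
def onplane(c,uv,z):
    K,R,t=c; d=R.T@np.linalg.inv(K)@np.array([uv[0],uv[1],1.]); C=-R.T@t
    return C+d*(z-C[2])/d[2]
def proj(c,P):
    K,R,t=c; q=K@(R@np.asarray(P,float)+t); return q[:2]/q[2]
def shot(n,f):
    im=vision.get_image(n); cv2.imwrite('pics/'+f,im[:,:,::-1]); return im
E
python3 - <<'E'
from h import *
o=readout.get_obs(); print({k:np.round(v,3) for k,v in o.items()})
shot('top','top0.png'); shot('side','side0.png')
for n in('top','side'):
    K,R,t=cam(n); print(n,-R.T@t,K[0,0])
E
```

```text
{'t': np.float64(0.0), 'qpos': array([ 1.284,  0.424,  1.631, -0.   ,  1.089, -0.019]), 'qvel': array([ 0.001, -0.001, -0.001, -0.001,  0.001,  0.001]), 'joint_torque': array([ 0.0000e+00, -5.4462e+01, -2.7367e+01,  6.4000e-02,  2.3000e-02,
       -0.0000e+00]), 'ee_pos': array([165.205, 602.304, 301.922]), 'orientation': array([-4.190e-01, -3.113e+00,  2.000e-03]), 'ft_force': array([-0.142,  0.492, -1.071]), 'moment': array([-0.079, -0.023, -0.001]), 'grasp_force': np.float64(0.0), 'width': np.float64(87.533)}
top [361.32098477 -30.47029024 988.42071515] 362.9713421949991
side [304.9377485  652.93953359 987.42542278] 486.41226043921966
```

View pics/top0.png

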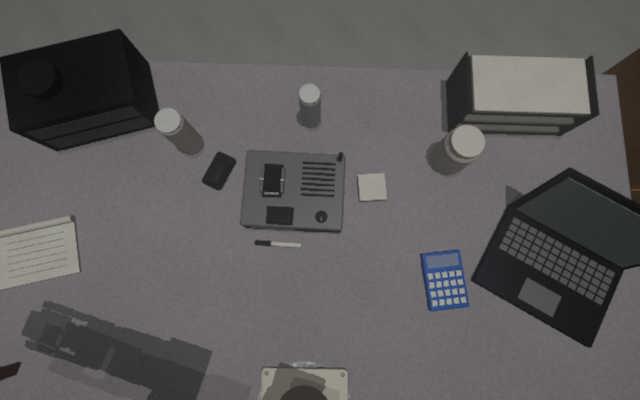

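View pics/side0.png

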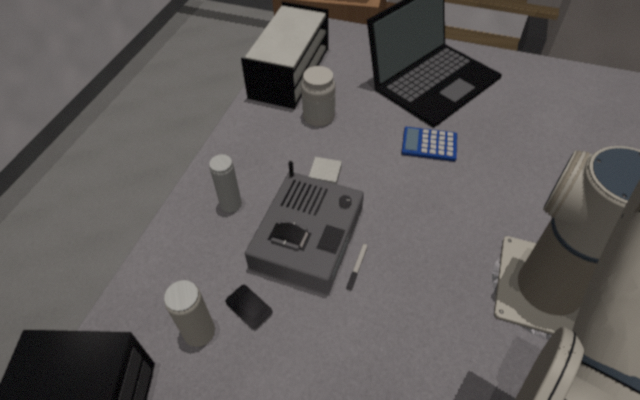

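Top view: the radio spans about (243,151)–(346,231) with front facing down the image (towards the robot). The wheel is near (272,180), key near (280,215), knob near (321,216), aerial near (340,156). Side view: wheel near (290,235), key near (330,238).

```bash
python3 - <<'E'
from h import *
a=cv2.imread('pics/top0.png')[140:240,235:355]; b=cv2.imread('pics/side0.png')[160:300,240:370]
f=lambda x,s:cv2.resize(cv2.convertScaleAbs(x,alpha=2.2),None,fx=s,fy=s,interpolation=cv2.INTER_CUBIC)
A=f(a,4);B=f(b,2.4); c=np.zeros((400,480+B.shape[1],3),np.uint8); c[:,:480]=A; c[:B.shape[0],480:]=B[:400]
cv2.imwrite('pics/c0.png',c)
g=cv2.imread('pics/top0.png',0).astype(np.uint8)
cT=cam('top')
m=(g<38).astype(np.uint8)
n,l,s,ce=cv2.connectedComponentsWithStats(m)
for i in range(1,n):
    if s[i,4]>15 and 240<ce[i][0]<350 and 145<ce[i][1]<235: print(s[i],ce[i].round(1),[onplane(cT,ce[i]+0,z)[:2].round(1) for z in(75,84,93,100)])
E
```

```text
[263 165  18  28 344] [272.2 178.3] [array([582.7,  98.7]), array([580.5,  97.5]), array([578.3,  96.2]), array([576.6,  95.2])]
```

View pics/c0.png

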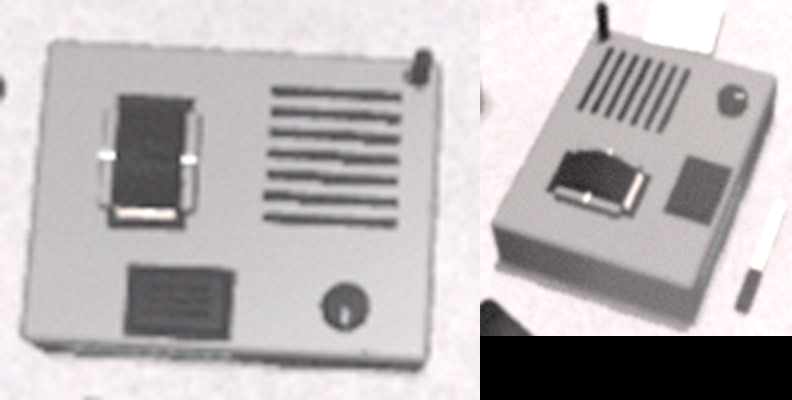

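The crop shows the wheel's white cheek marks at crop (105,155) and (188,160), the rib well forward at (145,212), the key centred at about (180,302), and the knob at (345,304).

```bash
python3 - <<'E'
from h import *
cT=cam('top'); cS=cam('side')
T=lambda x,y,z:onplane(cT,(235+(x+.5)/4-.5,140+(y+.5)/4-.5),z)
S=lambda x,y,z:onplane(cS,(240+(x-480)/2.4,160+y/2.4),z)
ml,mr=T(105,155,88),T(188,160,88); key=T(180,302,84); kn=T(345,304,93)
print('marks',ml,mr,(ml+mr)/2,'key',key,'knob',kn)
corners=[T(52,42,75),T(438,60,75),T(424,366,75),T(22,340,75)]
print(np.round(corners,1))
print('side: marks',S(587,197,88),S(610,151,88),'key',S(700,188,84),'knob',S(733,97,93))
# fit
loc=np.array([[20,55],[-70,30],[-68,-75]]);W=np.array([((ml+mr)/2)[:2],key[:2],kn[:2]])
def fit(loc,W):
    a=loc-loc.mean(0);b=W-W.mean(0)
    th=np.arctan2((a[:,0]*b[:,1]-a[:,1]*b[:,0]).sum(),(a*b).sum())
    R=np.array([[np.cos(th),-np.sin(th)],[np.sin(th),np.cos(th)]]);t=W.mean(0)-R@loc.mean(0)
    print('fit',th,t,'res',(loc@R.T+t-W).round(1).tolist());return th,R,t
fit(loc,W)
Ws=np.array([((S(587,197,88)+S(610,151,88))/2)[:2],S(700,188,84)[:2],S(733,97,93)[:2]])
th,R,t=fit(loc,Ws)
th,R,t=fit(np.vstack([loc,loc]),np.vstack([W,Ws]))
P=lambda x,y,z:np.array([*(R@[x,y]+t),z])
print('crest',P(20,55,100),'key',P(-70,30,84))
for d in(0,-30,-60):
    a=np.radians(d); q=proj(cT,P(20+40*np.sin(a),55,60+40*np.cos(a))); print(d,(q-[235,140])*4)
E
```

```text
marks [578.56649942 125.64009612  88.        ] [576.78800455  72.8372257   88.        ] [577.67725198  99.23866091  88.        ] key [486.15850794  74.15222023  84.        ] knob [486.40089151 -29.4191417   93.        ]
[[656.5 166.6  75. ]
 [651.7 -85.9  75. ]
 [450.8 -80.2  75. ]
 [460.6 173.4  75. ]]
side: marks [575.22461116 124.80962523  88.        ] [573.36285692  69.88576778  88.        ] key [480.80168651  80.31886571  84.        ] knob [480.9591218  -24.54975859  93.        ]
fit -0.016986453021710833 [556.01659055  43.98962568] res [[-0.7, -0.6], [0.4, 1.0], [0.4, -0.4]]
fit -0.0547016179970479 [551.11043307  45.56006297] res [[-0.2, 2.0], [2.1, -1.0], [-1.8, -1.1]]
fit -0.035731883956561454 [553.57101094  44.77839651] res [[-2.2, -0.2], [-1.5, 3.1], [-3.5, 1.7], [1.2, 1.7], [3.9, -3.1], [2.0, -3.2]]
crest [575.52308007  99.02880353 100.        ] key [484.68742147  77.2599467   84.        ]
0 [142.63949219 154.80263984]
-30 [141.02917871 187.74515621]
-60 [142.13636731 215.14349738]
```

>>> servo_tool:
  plan:
    - [[1, 0.6, -0.78, 0, 0, 0, 0.17], [1, 0.6, -0.78, 0, 0, 0, 0.17], [1, 0.6, -0.78, 0, 0, 0, 0.17], [1, 0.6, -0.78, 0, 0, 0, 0.17], [1, 0.6, -0.78, 0, 0, 0, 0.17]]

```text
t: 0.52
ee_pos: [285.9, 445.0, 302.4]
orientation: [-0.301, -3.127, 0.001]
ft_force: [0.7, 1.0, -0.1]
width: 57.9
grasp_force: 0.0
```

>>> servo_tool:
  plan:
    - [[1, 0.6, -0.78, 0, 0, 0, 0.17], [1, 0.6, -0.78, 0, 0, 0, 0.17], [1, 0.6, -0.78, 0, 0, 0, 0.17], [1, 0.6, -0.78, 0, 0, 0, 0.17], [1, 0.6, -0.78, 0, 0, 0, 0.17]]

```text
t: 0.93
ee_pos: [406.0, 288.9, 302.6]
orientation: [-0.186, -3.136, 0.0]
ft_force: [-0.4, 0.9, 0.8]
width: 25.0
grasp_force: 0.0
```

>>> servo_tool:
  plan:
    - [[1, 0.6, -0.78, 0, 0, 0, 0.17], [1, 0.6, -0.78, 0, 0, 0, 0.17], [1, 0.6, -0.78, 0, 0, 0, 0.17], [1, 0.5, -0.7, 0, 0, 0, 0.17], [1, 0, 0, 0, 0, 0, 0]]

```text
t: 1.35
ee_pos: [500.2, 165.1, 302.6]
orientation: [0.1, 3.139, -0.002]
ft_force: [-0.1, 0.3, 0.8]
width: 0.0
grasp_force: 0.0
```

>>> servo_tool:
  plan:
    - [[1, 0.5, -0.6, 0, 0, 0, 0.2], [1, 0.5, -0.6, 0, 0, 0, 0.2], [1, 0.4, -0.4, 0, 0, 0, 0], [1, 0, 0, 0, 0, 0, 0], [1, 0, 0, 0, 0, 0, 0]]

```text
t: 1.77
ee_pos: [553.4, 104.7, 302.2]
orientation: [-0.043, -3.14, -0.0]
ft_force: [0.0, -0.2, -0.2]
width: 0.3
grasp_force: 0.0
```

```bash
python3 - <<'E'
from h import *
c=cam('wrist'); im=shot('wrist','w0.png')
print(readout.get_obs()['ee_pos'],readout.get_obs()['orientation'],'crest proj',proj(c,[575.5,99,100]),'key',proj(c,[484.7,77,84]))
E
```

```text
[552.75956528 105.33947152 302.16994016] [-4.08727327e-02 -3.13996306e+00 -1.65729953e-04] crest proj [313.43522722 211.51524366] key [289.04534377 122.0090212 ]
```

View pics/w0.png

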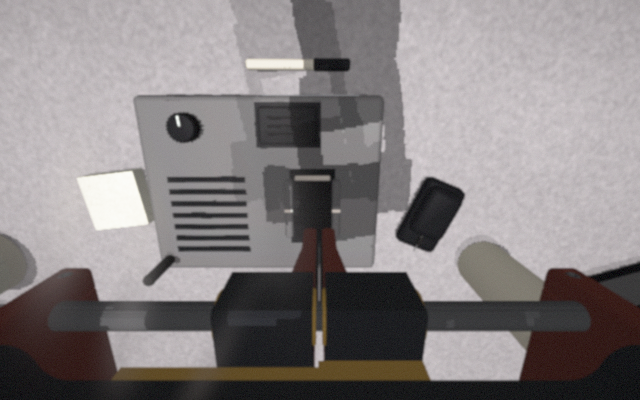

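The wrist view shows the cheek marks near (291,211) and (332,211), the rib at (312,178), the key centre near (289,125) and the knob near (183,127). This agrees with the predicted positions.

```bash
python3 - <<'E'
from h import *
c=cam('wrist'); o=readout.get_obs()
print(o['ee_pos'],onplane(c,(291,211),88),onplane(c,(332,211),88),'key',onplane(c,(289,125),84),'knob',onplane(c,(181,127),93),'rib',onplane(c,(312,178),80))
im=cv2.imread('pics/w0.png',0); 
w=im[205:218,280:345]; ys,xs=np.where(w>140); print(sorted(set(zip(xs+280,ys+205)))[::3])
E
```

```text
[552.75956528 105.33947152 302.16994016] [577.84893182  74.88609131  88.        ] [579.00576411 119.60633333  88.        ] key [486.96560464  77.35908139  84.        ] knob [485.74661021 -28.09659571  93.        ] rib [543.43008353  98.750969    80.        ]
[(np.int64(285), np.int64(210)), (np.int64(286), np.int64(211)), (np.int64(288), np.int64(210)), (np.int64(289), np.int64(210)), (np.int64(290), np.int64(209)), (np.int64(290), np.int64(212)), (np.int64(291), np.int64(211)), (np.int64(292), np.int64(211)), (np.int64(333), np.int64(210)), (np.int64(334), np.int64(209)), (np.int64(334), np.int64(212)), (np.int64(335), np.int64(211)), (np.int64(336), np.int64(210)), (np.int64(337), np.int64(210)), (np.int64(338), np.int64(210)), (np.int64(339), np.int64(210))]
```

>>> servo_tool:
  plan:
    - [[1, 0.4, -0.18, -0.7, 0, 0, 0.1], [1, 0, 0, -0.8, 0, 0, 0], [1, 0, 0, -0.8, 0, 0, 0], [1, 0, 0, -0.5, 0, 0, 0], [1, 0, 0, 0, 0, 0, 0]]

```text
t: 2.23
ee_pos: [565.8, 98.8, 186.5]
orientation: [-0.024, -3.133, 0.002]
ft_force: [-0.6, 0.2, -0.9]
width: 0.6
grasp_force: 0.0
```

>>> servo_tool:
  plan:
    - [[1, 0, 0, -0.05, 0, 0, 0], [1, 0, 0, -0.05, 0, 0, 0], [1, 0, 0, -0.02, 0, 0, 0], [1, 0, 0, 0, 0, 0, 0], [1, 0, 0, 0, 0, 0, 0]]

```text
t: 2.65
ee_pos: [569.8, 98.1, 187.1]
orientation: [0.026, 3.14, 0.001]
ft_force: [0.1, -0.8, -0.2]
width: 0.4
grasp_force: 0.0
```

>>> servo_tool:
  plan:
    - [[1, 0, 0, -0.03, 0, 0, 0], [1, 0, 0, -0.03, 0, 0, 0], [1, 0, 0, -0.03, 0, 0, 0], [1, 0, 0, 0, 0, 0, 0], [1, 0, 0, 0, 0, 0, 0]]

```text
t: 3.07
ee_pos: [569.3, 97.9, 182.1]
orientation: [-0.026, -3.141, 0.0]
ft_force: [-0.5, 0.1, -0.1]
width: 0.2
grasp_force: 0.0
```

>>> servo_tool:
  plan:
    - [[1, 0, 0, -0.03, 0, 0, 0], [1, 0, 0, 0, 0, 0, 0], [1, 0, 0, 0, 0, 0, 0]]

```text
t: 3.32
ee_pos: [569.3, 97.9, 181.0]
orientation: [-0.026, -3.141, 0.0]
ft_force: [-0.0, -0.2, 0.1]
width: 0.2
grasp_force: 0.0
```

>>> servo_tool:
  plan:
    - [[1, 0, 0, -0.02, 0, 0, 0], [1, 0, 0, 0, 0, 0, 0], [1, 0, 0, 0, 0, 0, 0]]

```text
t: 3.57
ee_pos: [569.4, 97.9, 180.4]
orientation: [0.026, 3.141, 0.0]
ft_force: [-0.3, 0.5, -0.1]
width: 0.4
grasp_force: 0.3
```

>>> servo_tool:
  plan:
    - [[1, 0, 0, -0.015, 0, 0, 0], [1, 0, 0, 0, 0, 0, 0], [1, 0, 0, 0, 0, 0, 0]]

```text
t: 3.82
ee_pos: [569.7, 98.0, 180.2]
orientation: [0.026, 3.141, 0.0]
ft_force: [-0.4, -1.2, 6.0]
width: 0.4
grasp_force: 3.2
```

>>> servo_tool:
  plan:
    - [[1, 0.05, 0, 0, 0, 0, 0], [1, 0.05, 0, 0, 0, 0, 0], [1, 0.05, 0, 0, 0, 0, 0]]

```text
t: 4.07
ee_pos: [575.4, 97.8, 180.2]
orientation: [0.026, 3.141, -0.0]
ft_force: [-2.0, -1.6, 6.5]
width: 0.5
grasp_force: 3.2
```

>>> servo_tool:
  plan:
    - [[1, 0.05, 0, 0, 0, 0, 0], [1, 0.05, 0, 0, 0, 0, 0], [1, 0.05, 0, 0, 0, 0, 0]]

```text
t: 4.32
ee_pos: [581.7, 97.7, 180.2]
orientation: [0.026, 3.141, -0.0]
ft_force: [-0.5, -1.4, 5.2]
width: 0.3
grasp_force: 2.7
```

>>> servo_tool:
  plan:
    - [[1, 0.05, 0, 0, 0, 0, 0], [1, 0.05, 0, 0, 0, 0, 0], [1, 0, 0, 0, 0, 0, 0]]

```text
t: 4.57
ee_pos: [586.3, 97.7, 180.2]
orientation: [0.026, 3.14, -0.0]
ft_force: [1.2, -3.3, 5.5]
width: 0.8
grasp_force: 2.5
```

>>> servo_tool:
  plan:
    - [[1, 0, 0, -0.0, 0, 0, 0], [1, 0, 0, 0.3, 0, 0, 0], [1, 0, 0, 0.7, 0, 0, 0], [1, -0.42, 0, 1, 0, 0, 0], [1, 0, 0, 0, 0, 0, 0]]

```text
t: 4.98
ee_pos: [569.8, 98.5, 264.1]
orientation: [0.026, 3.135, 0.002]
ft_force: [0.4, 0.1, -0.4]
width: 0.5
grasp_force: 0.0
```

```bash
cat > rib.py <<'E'
from h import *
import sys
c=cam('wrist'); im=shot('wrist',sys.argv[1]); o=readout.get_obs(); print(o['ee_pos'])
for d in(0,-15,-30,-45,-60,15,30):
    a=np.radians(d); print(d,proj(c,[577.5+40*np.sin(a),98,60+40*np.cos(a)]).round(1))
print('marks',proj(c,[577.5,72.5,88]),proj(c,[577.5,123.5,88]))
E
python3 rib.py w1.png
```

```text
[569.73553698  98.38716633 261.86182391]
0 [317.6 209.3]
-15 [317.4 197.9]
-30 [317.3 186.4]
-45 [317.1 175.8]
-60 [317.  167.2]
15 [317.8 219.4]
30 [318.  227.3]
marks [290.67770744 205.40993557] [344.62991087 204.5522627 ]
```

View pics/w1.png

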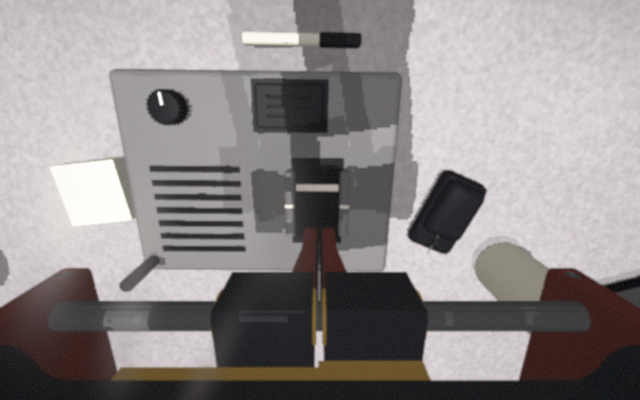

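The rib is now at (317,187), which is the −30° detent: one click done, one to go.

>>> servo_tool:
  plan:
    - [[1, 0.02, 0, -0.8, 0, 0, 0], [1, 0, 0, -0.8, 0, 0, 0], [1, 0, 0, -0.3, 0, 0, 0], [1, 0, 0, 0, 0, 0, 0], [1, 0, 0, 0, 0, 0, 0]]

```text
t: 5.45
ee_pos: [569.5, 98.0, 181.2]
orientation: [-0.026, -3.139, 0.0]
ft_force: [-0.0, -0.5, -0.8]
width: 0.8
grasp_force: 0.0
```

>>> servo_tool:
  plan:
    - [[1, 0, 0, -0.05, 0, 0, 0], [1, 0, 0, -0.03, 0, 0, 0], [1, 0, 0, 0, 0, 0, 0], [1, 0, 0, 0, 0, 0, 0]]

```text
t: 5.78
ee_pos: [570.4, 98.0, 180.0]
orientation: [0.026, 3.14, 0.0]
ft_force: [-1.8, -0.7, 11.0]
width: 0.2
grasp_force: 5.2
```

>>> servo_tool:
  plan:
    - [[1, 0, 0, -0.02, 0, 0, 0], [1, 0, 0, 0, 0, 0, 0], [1, 0, 0, 0, 0, 0, 0]]

```text
t: 6.03
ee_pos: [571.0, 98.0, 179.9]
orientation: [0.026, 3.139, 0.0]
ft_force: [-2.5, -0.9, 15.2]
width: 0.2
grasp_force: 7.1
```

>>> servo_tool:
  plan:
    - [[1, 0, 0, 0.045, 0, 0, 0], [1, 0, 0, 0, 0, 0, 0], [1, 0, 0, 0, 0, 0, 0]]

```text
t: 6.28
ee_pos: [570.2, 98.0, 180.2]
orientation: [0.026, 3.141, 0.0]
ft_force: [-1.2, 0.3, 4.4]
width: 0.4
grasp_force: 2.6
```

>>> servo_tool:
  plan:
    - [[1, 0.05, 0, 0, 0, 0, 0], [1, 0.05, 0, 0, 0, 0, 0], [1, 0.05, 0, 0, 0, 0, 0]]

```text
t: 6.53
ee_pos: [576.0, 97.9, 180.2]
orientation: [-0.026, -3.141, 0.0]
ft_force: [-1.8, -1.6, 6.1]
width: 0.5
grasp_force: 3.4
```

>>> servo_tool:
  plan:
    - [[1, 0.05, 0, 0, 0, 0, 0], [1, 0.05, 0, 0, 0, 0, 0], [1, 0.05, 0, 0, 0, 0, 0]]

```text
t: 6.78
ee_pos: [582.3, 97.8, 180.2]
orientation: [0.026, 3.141, -0.0]
ft_force: [-0.5, -1.3, 6.1]
width: 0.6
grasp_force: 3.0
```

>>> servo_tool:
  plan:
    - [[1, 0.05, 0, 0, 0, 0, 0], [1, 0.05, 0, 0, 0, 0, 0], [1, 0, 0, 0, 0, 0, 0]]

```text
t: 7.03
ee_pos: [586.9, 97.7, 180.2]
orientation: [0.026, 3.14, -0.0]
ft_force: [2.5, -2.0, 4.4]
width: 0.8
grasp_force: 2.5
```

Lift off, back towards the key, and check.

>>> servo_tool:
  plan:
    - [[1, 0, 0, 0.3, 0, 0, 0], [1, 0, 0, 0.7, 0, 0, 0], [1, -0.6, -0.1, 0.6, 0, 0, 0], [1, -0.8, -0.2, 0, 0, 0, 0], [1, 0, 0, 0, 0, 0, 0]]

```text
t: 7.45
ee_pos: [524.8, 85.2, 244.4]
orientation: [-0.026, -3.137, 0.001]
ft_force: [-1.3, -0.6, -0.6]
width: 0.5
grasp_force: 0.0
```

```bash
python3 rib.py w2.png
```

```text
[527.17879102  85.56745784 244.38786026]
0 [333.8 266.2]
-15 [333.7 255. ]
-30 [333.5 243. ]
-45 [333.1 231.5]
-60 [332.7 221.4]
15 [333.8 275.7]
30 [333.6 282.5]
marks [305.64361381 259.95766024] [360.73319813 259.1656565 ]
```

View pics/w2.png

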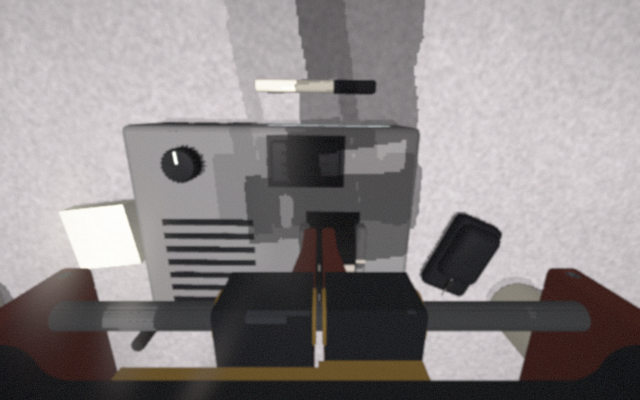

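The rib appears at about (350,265), level with the cheek mark at about (360,262), but the fingers partly hide it. I'll confirm from the fixed cameras once over the key.

>>> servo_tool:
  plan:
    - [[1, -0.5, -0.1, 0, 0, 0, 0], [1, -0.5, -0.12, 0, 0, 0, 0], [1, 0, 0, -0.5, 0, 0, 0], [1, 0, 0, -0.5, 0, 0, 0], [1, 0, 0, 0, 0, 0, 0]]

```text
t: 7.92
ee_pos: [488.7, 77.1, 201.4]
orientation: [-0.026, -3.137, 0.001]
ft_force: [-0.8, -0.1, 0.0]
width: 0.4
grasp_force: 0.0
```

```bash
python3 - <<'E'
from h import *
T=shot('top','t1.png'); S=shot('side','s1.png'); print(readout.get_obs()['ee_pos'])
a=cv2.imread('pics/top0.png')
f=lambda x:cv2.resize(cv2.convertScaleAbs(x[:,:,::-1],alpha=2.2),None,fx=4,fy=4,interpolation=cv2.INTER_CUBIC)
cv2.imwrite('pics/c1.png',np.hstack([f(T[145:235,240:335]),f(S[200:290,245:345])]))
E
```

```text
[490.22106718  77.24938769 203.58416219]
```

View pics/c1.png

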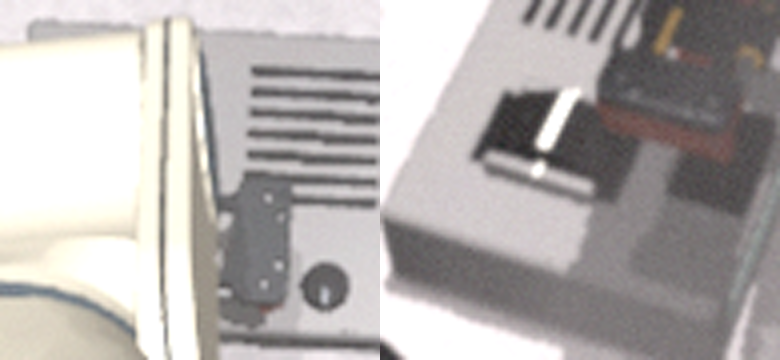

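The side view shows the rib at the crest, in line with the white cheek mark, so the wheel is at 0. Next is the key.

>>> servo_tool:
  plan:
    - [[1, -0.06, 0, -0.4, 0, 0, 0], [1, 0, 0, -0.35, 0, 0, 0], [1, 0, 0, 0, 0, 0, 0], [1, 0, 0, 0, 0, 0, 0]]

```text
t: 8.35
ee_pos: [488.1, 77.2, 174.3]
orientation: [-0.026, -3.141, 0.0]
ft_force: [0.3, -0.3, -0.9]
width: 0.5
grasp_force: 0.0
```

>>> servo_tool:
  plan:
    - [[1, 0, 0, -0.06, 0, 0, 0], [1, 0, 0, -0.06, 0, 0, 0], [1, 0, 0, -0.06, 0, 0, 0], [1, 0, 0, 0, 0, 0, 0], [1, 0, 0, 0, 0, 0, 0]]

```text
t: 8.77
ee_pos: [487.7, 77.1, 166.8]
orientation: [0.026, 3.141, -0.0]
ft_force: [-0.2, -0.0, -0.0]
width: 0.6
grasp_force: 0.0
```

>>> servo_tool:
  plan:
    - [[1, 0, 0, -0.06, 0, 0, 0], [1, 0, 0, -0.05, 0, 0, 0], [1, 0, 0, 0, 0, 0, 0], [1, 0, 0, 0, 0, 0, 0]]

```text
t: 9.1
ee_pos: [487.9, 77.2, 162.4]
orientation: [0.026, 3.141, 0.0]
ft_force: [0.9, 0.4, 2.0]
width: 0.6
grasp_force: 1.1
```

>>> servo_tool:
  plan:
    - [[1, 0, 0, -0.05, 0, 0, 0], [1, 0, 0, -0.03, 0, 0, 0], [1, 0, 0, 0, 0, 0, 0], [1, 0, 0, 0, 0, 0, 0]]

```text
t: 9.43
ee_pos: [487.9, 77.2, 159.2]
orientation: [0.026, 3.141, 0.0]
ft_force: [0.8, -0.3, 4.6]
width: 0.2
grasp_force: 1.9
```

>>> servo_tool:
  plan:
    - [[1, 0, 0, -0.03, 0, 0, 0], [1, 0, 0, -0.02, 0, 0, 0], [1, 0, 0, 0, 0, 0, 0], [1, 0, 0, 0, 0, 0, 0]]

```text
t: 9.77
ee_pos: [488.0, 77.2, 158.1]
orientation: [0.026, 3.141, 0.0]
ft_force: [-2.5, -0.6, 16.8]
width: 0.4
grasp_force: 8.0
```

The force jumped to 16.8 N at z 158, so the key is on its hard stop. Now let it up and retreat.

>>> servo_tool:
  plan:
    - [[1, 0, 0, 0.1, 0, 0, 0], [1, 0, 0, 0.2, 0, 0, 0], [1, 0, 0, 0.6, 0, 0, 0], [1, 0, 0, 0.8, 0, 0, 0], [1, 0, 0, 0.8, 0, 0, 0]]

```text
t: 10.18
ee_pos: [486.2, 76.9, 257.3]
orientation: [-0.026, -3.137, 0.001]
ft_force: [0.3, 0.3, 0.0]
width: 0.3
grasp_force: 0.0
```

>>> servo_tool:
  plan:
    - [[1, -0.5, 0.2, 0.5, 0, 0, 0], [1, -0.7, 0.5, 0.3, 0, 0, 0], [1, -0.5, 0.5, 0, 0, 0, 0], [1, 0, 0, 0, 0, 0, 0], [1, 0, 0, 0, 0, 0, 0]]

```text
t: 10.6
ee_pos: [418.4, 125.6, 289.3]
orientation: [-0.022, -3.141, 0.0]
ft_force: [0.5, 0.3, -0.0]
width: 0.7
grasp_force: 0.0
```

```bash
python3 - <<'E'
from h import *
W=shot('wrist','w3.png'); S=shot('side','s2.png'); print(readout.get_obs()['ee_pos'],readout.get_obs()['ft_force'])
f=lambda x,s:cv2.resize(cv2.convertScaleAbs(x[:,:,::-1],alpha=2.0),None,fx=s,fy=s,interpolation=cv2.INTER_CUBIC)
cv2.imwrite('pics/c2.png',f(S[150:300,230:400],4))
E
```

```text
[419.80070824 124.97563895 289.04424235] [0.8465107  0.36704501 0.11305246]
```

View pics/c2.png

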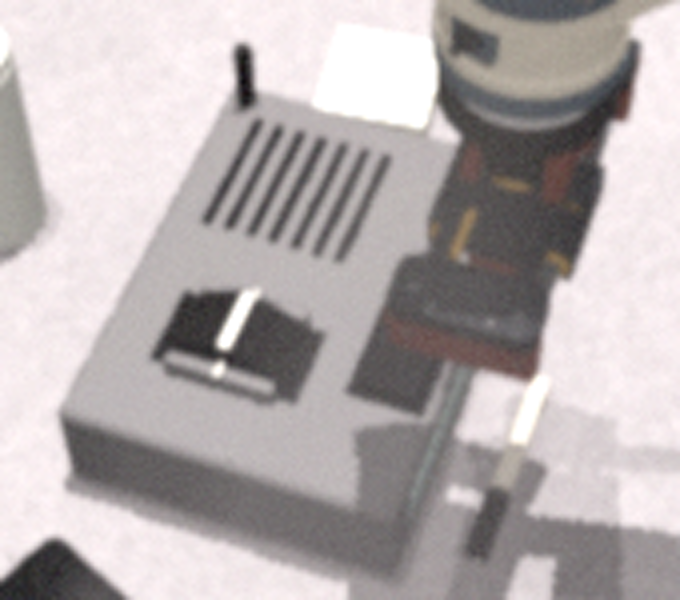

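The picture shows the rib at crop (240,318), in line with the cheek mark at (218,370). The key is up, the radio hasn't moved, and the arm is clear.

```bash
python3 -c "
from workcell import close_job; print(close_job())"
```

```text
the job is handed in; nothing more can be done
None
```

The job is handed in: two strokes clicked the wheel's white rib into place at the top, level with the white lines, and the talk key was then pressed down to its stop and let up, all in about 11 s, with nothing else seen to move.

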